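Take the empty twine spool off its spindle

ROBOT

A 7-joint arm with a two-finger parallel gripper is mounted at the origin on the work surface. World frame = base frame: x ahead of the robot, y to its left, z up, the work surface at z = 0. Lengths are in m, angles in degrees, forces in N, time in s.
With the tool pointing down it reaches from about 0.4 to 0.85 m from the base axis. Payload 10.4 kg.
Tool frame: the origin (TCP) lies between the finger pads; the fingertips stand ctrl.tip_extent ahead of it and the grasp point (between the pads) is the TCP (ctrl.tip_extent is the distance from the TCP to the fingertips, in m); z points along the fingers, y is the direction in which the jaws open and shut (so a half turn about z gives the same grasp; the last joint's range is limited). The gripper opens to 85 mm and grips with 20 to 120 N. Pads are 22 mm wide; open, the fingers measure 114 mm over their backs; the gripper's body (76 mm by 85 mm) begins 54 mm behind the grasp point. The pads swing forward as they close: fully open they stand 13 mm farther back than shut.
Start: joints at [76.054, 19.034, -3.707, 83.658, 1.238, 77.344, -5.071], TCP at [0.137, -0.61, 0.25] pointing down, gripper open.
Joint ranges: [-148.97, 148.97], [-28.65, 121.19], [-84.17, 76.75], [9.2, 138.47], [-72.65, 252.65], [3.7, 117.97], [-149.18, 149.18]. Speed limits (degrees/s): [127.2, 127.2, 159.86, 159.86, 180, 180, 180].

INTERFACE

Orientations are given as a 3x3 rotation matrix whose columns are the frame's x, y, z axes.
In Python, from rig import ctrl gives the robot as it stands. The module is installed in compiled form; this text tells all that it offers.
- The arm moves only by the shell command python3 -m inch 'ROWS' [FORCE]. ROWS is JSON, one flat list of numbers, 7 for each row, row after row: the shift along the tool's x, y, z in m, then the turn, a rotation vector about the tool's x, y, z in rad, then the opening, from 0 (shut) to 1 (fully open). A call has exactly 8 rows; each row shifts and turns the commanded pose from where the row before left it, along the tool's axes as they then stand; what a row does not reach is not made up. A row lasts 1/10 s, in which the tool goes at most 50 mm and 8.59 degrees, less where a joint would pass 70% of its speed; a pose out of reach is approached as far as the arm can. A call is refused whole if a number of a shift passes 0.05 or a number of a turn 0.15, either way. A call with a gripper value outside its range is refused whole. The fingers move at their own pace and stop on an object; FORCE is the grip in N (left out, the last holds). Time passes only in rows, so rows that do not move let the fingers close, or fill a call up. It gives the time, the measured TCP pose, the force and the opening at its end, in the units of the state.
- ctrl.sense(): the state, without advancing time (a new reading comes with each control period).
- ctrl.read_camera(name): name is "side" or "top"; returns a dict with "img" (480x640x3 uint8, red, green, blue), "depth" (480x640 float32, m along the optical axis (not along the pixel's ray), 0 where there is no reading), "fx", "fy", "cx", "cy" (pixels), "cam_to_world" (4x4, takes a point from camera to world coordinates). Camera axes: x right, y down, z forward; pixel columns grow to the right and rows downward; lengths in m; the calibration is good to about 2 mm. A picture is of the moment at which its call begins.
- ctrl.finish_job(): hands the job in, once; it reports no verdict.
The state is a dict: "t": time; "q": joint angles; "qvel": joint speeds; "effort": joint torques, N m; "tool_pos": TCP position; "orientation": TCP orientation; "contact_force": force on the tool from outside, world axes, zero at the start; "moment": the same for the moment, N m; "width": opening from 0.0 (shut) to 1.0 (fully open).
Only numpy, scipy, OpenCV 4.12 (cv2) and the standard library are available. Lean on these libraries where they do the work, as an engineer would, in place of code of your own. Each camera call takes 0.05 s, during which the arm holds its last target. There are 200 camera calls.

TASK

The twine on the counter dispenser has run out: free the empty spool from the spindle's cross pin by turning it until its slot comes round to the pin, slide it up off the spindle without forcing it, and stand it upright on the floor of the white crate beside the empty spool already there. Set it down rather than drop it, and leave everything else where it is.

Things in the scene. Friction and masses are not known exactly. Their poses are not given: they have to be found in the camera images.
- spool: empty grey plastic twine spool threaded on the upright spindle: 90 mm tall, about 0.12 kg, two round flanges 62 mm across (bottom 6, top 8 mm thick), hub 42 mm across between them with a 35 mm bore, open on top. The 6 mm bottom has a smaller hole: 14 mm round, with an 8 mm wide slot across it from side to side of the bore, along the spool's x axis. Origin: centre of underside; z up.
- spool_grip (a point): point on the spool's axis 86 mm above its underside, level with the middle of the top flange's rim, where the spool is best gripped across 62 mm.
- stand: twine dispenser, fixed: grey base plate 120 x 120 x 8 mm, housing 68 mm across, upright steel spindle on its centre: shoulder disc 48 mm across, top 30 mm above the counter (the spool rests on it), then a plain 12 mm rod, open on top. Wire guide eye 77 mm high, 52 mm from the spindle on +x. The spool must never press on the dispenser with over 20 N. Origin: centre of underside; z up.
- spindle_tip (a point): the open, rounded top end of the spindle, on its axis, 146 mm above the counter.
- pin_height (a point): where a steel cross pin, 4 mm thick and 30 mm long, goes level through the rod, inside the spool, 3.5 mm above its bottom plate: the spool lifts 3.5 mm, then is caught. It passes only with the slot along the pin (within about 0.1 rad), once every half turn; never at the start. The pin's direction is unknown and is not given by this point's axes.
- brake (a point): the bearing housing under the spindle, 17 mm above the counter. Its brake (0.6 N m) keeps spindle and pin still while the spool is turned on them, either way: under a light upward pull (2 to 5 N) the spool rises past the pin when the slot comes round to it. Above the pin nothing else catches, though the hole has only 1 mm of play about the rod.
- crate: the shallow white plastic crate for empties, fixed, open at the top: 200 mm along its x, 270 mm along its y, 58 mm high, walls 6 mm, floor 5 mm thick. Origin: centre of its underside, on the counter; z up.
- old_spool: another empty spool of the same size, loose, already standing in the crate, anywhere along the crate's y but leaving room for one more at one end or the other. Origin: centre of its underside; to be left standing where it is.
- weight: bystander: steel 500 g scale weight with a knob, 42 mm across, 57 mm high, loose. Origin: centre of its underside.
- scissors: bystander: scissors lying flat, 165 mm long, 12 mm high, loose. Origin: under the pivot; x towards the points.
- date_tray: bystander: white foam tray of dates, 195 x 135 x 45 mm, loose. Origin: centre of its underside.
- jar: bystander: glass jar, 68 mm across, 95 mm high, loose. Origin: centre of its underside.
- scoop: bystander: aluminium scoop with a wooden handle, 205 mm long, 33 mm high, loose. Origin: where handle and pan meet; x towards the pan's mouth.
- tray_stack: bystander: nested empty foam trays, 140 x 100 x 42 mm, loose. Origin: centre of the underside.
- tape_roll: bystander: roll of parcel tape lying flat, 68 mm across, 48 mm high, loose. Origin: centre of its underside.
There are look-alikes about, which are no part of the job. Leave any turquoise look-alike of the stand alone. What is shaped like the old_spool but turquoise is not meant.

How it is judged (in metres and radians):
On the way:
1. the spool is drawn up off the open end of the spindle (z of spool in the frame of spindle_tip above 0.001 m), for 0.1 s.
At the end, for the whole second after the job is handed in: The spool stands upright (within 0.1 rad) and at rest inside the crate, its underside on the crate's floor (within 5 mm), released; the other empty spool still stands within 20 mm of where it was (x of spool in the frame of crate between -0.068 and 0.068 m and y of spool in the frame of crate between -0.103 and 0.103 m and z of spool in the frame of crate below 0.01 m and angle between each of spool, old_spool's own z axis and vertical below 0.1 rad and linear speed of spool below 0.02 m/s and distance of old_spool from where it was at the start of the episode below 0.02 m); the robot touches nothing.
It fails at once if the spool is forced: it presses on the dispenser (spindle, pin or base) with more than 20 N (contact force between spool and stand above 20 N).
It fails at once if the gripper or arm presses on the dispenser with more than 20 N (contact force between any of the fingers, the arm and stand above 20 N).
It fails at once if the spool is dropped: it falls free of the fingers at more than 0.6 m/s (about 20 mm of fall) (contact force between the fingers and spool below 0.05 N and linear speed of spool above 0.6 m/s).
It fails at once if the other empty spool is knocked over or pushed more than 20 mm (angle between old_spool's own z axis and vertical above 0.4 rad or distance of old_spool from where it was at the start of the episode above 0.02 m).
It fails at once if a bystander is pushed more than 20 mm (distance of any of weight, scissors, date_tray, jar, scoop, tray_stack, tape_roll from where it was at the start of the episode above 0.02 m).
It also fails if it takes over 70 s, if anything falls off the work surface, if the arm or the gripper's body presses on something with over 40 N, if the wrist force passes 120 N, or if a joint passes its speed limit or range.

## Working session

There is one attempt and no reset: what is moved stays moved. The work goes in short steps, Python scripts to look and compute and a shell command to move; the robot and the scene stay as the last step left them, time stands still between calls to the robot, and variables do not carry over. Pictures are saved under pics/ and viewed, on a budget of 10 in all, crops included, one or two more only if the job needs it, and the job is handed in when it is done.

```bash
mkdir -p pics
python3 - <<'E'
from rig import ctrl
import cv2,numpy as np
s=ctrl.sense();print(s, ctrl.tip_extent)
for n in("top","side"):
    c=ctrl.read_camera(n);cv2.imwrite(f"pics/{n}0.png",c["img"][:,:,::-1]);np.savez(f"{n}0.npz",**c)
    print(n,c["fx"],c["fy"],c["cx"],c["cy"],np.round(c["cam_to_world"],4).tolist(),(c["depth"]>0).mean())
E
```

```text
{'t': 0.0, 'q': array([76.05371049, 19.07348316, -3.707647  , 83.70571767,  1.23752393,
       77.34222533, -5.0701068 ]), 'qvel': array([-0.04089583, -0.15589619,  0.00726209, -0.094492  ,  0.05002415,
       -0.0148793 ,  0.06171703]), 'effort': array([-1.98242276e-06, -6.25459385e+01,  4.93452244e-02, -3.91606128e+01,
        1.62748131e-02,  1.00299687e-02, -5.63469416e-05]), 'tool_pos': array([ 0.13681499, -0.60949162,  0.24950188]), 'orientation': array([[ 9.75711722e-01,  2.19058207e-01, -3.70204586e-04],
       [ 2.19058511e-01, -9.75710756e-01,  1.37479804e-03],
       [-6.00518045e-05, -1.42250302e-03, -9.99998986e-01]]), 'contact_force': array([-0.32857193,  0.54987573,  0.45879284]), 'moment': array([ 0.03488488, -0.02477242,  0.03950355]), 'width': 1.0004881618813883} 0.019
top 553.4404406770002 553.4404406770002 323.49203438758394 242.4358552569922 [[-0.0205, -0.988, 0.1529, 0.3274], [-0.9997, 0.0217, 0.0059, -0.0084], [-0.0092, -0.1527, -0.9882, 1.6598], [0.0, 0.0, 0.0, 1.0]] 0.9959505208333334
side 578.3958288286079 578.3958288286079 326.86305457399123 235.58846071426447 [[-0.9103, -0.3075, 0.277, 0.1286], [-0.4136, 0.6496, -0.638, 0.984], [0.0163, -0.6953, -0.7185, 1.2463], [0.0, 0.0, 0.0, 1.0]] 0.995986328125
```

View pics/top0.png

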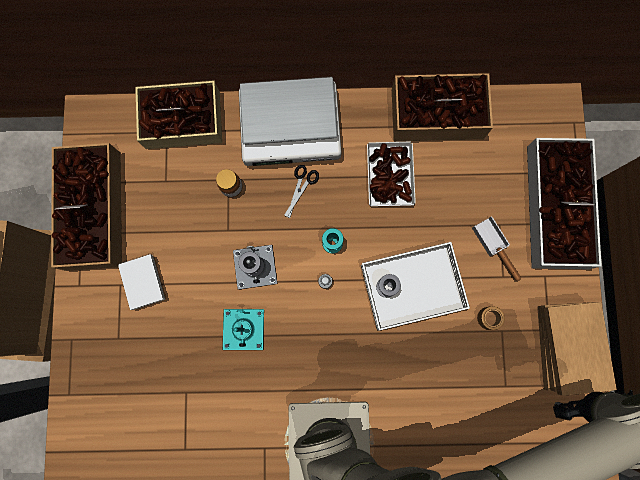

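View pics/side0.png

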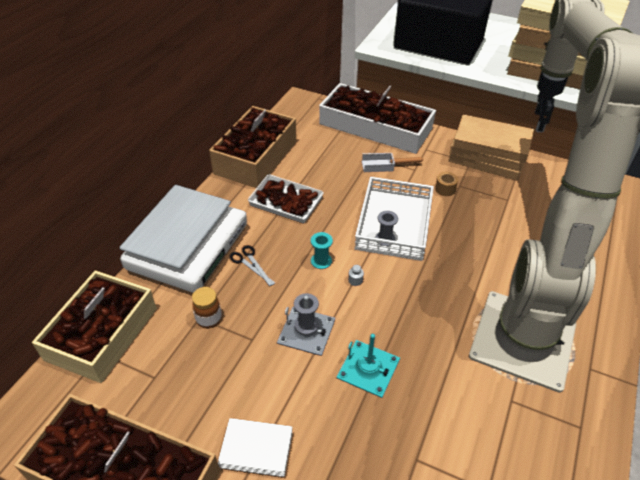

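Top view: the grey spool on the dispenser is at about (255,262). The crate is at (415,285), with the old spool at (388,286) in its left (+y) end. Side view: spool at (305,303), crate at (395,215). The turquoise ones are look-alikes.

```bash
cat > h.py <<'E'
import numpy as np,cv2
def cloud(c):
    v,u=np.mgrid[0:480,0:640];d=c["depth"]
    p=np.stack([(u-c["cx"])/c["fx"]*d,(v-c["cy"])/c["fy"]*d,d],-1)
    T=c["cam_to_world"];return p@T[:3,:3].T+T[:3,3]
def proj(c,p):
    T=np.linalg.inv(c["cam_to_world"]);q=T[:3,:3]@p+T[:3,3]
    return c["fx"]*q[0]/q[2]+c["cx"],c["fy"]*q[1]/q[2]+c["cy"]
def circ(xy):
    from scipy.optimize import least_squares
    r=least_squares(lambda k:np.hypot(xy[:,0]-k[0],xy[:,1]-k[1])-k[2],[*xy.mean(0),.03],loss="soft_l1",f_scale=.001);return r.x
E
python3 - <<'E'
from h import *
C={n:dict(np.load(n+"0.npz")) for n in("top","side")}
W={n:cloud(C[n]) for n in C}
for name,px in (("spool",{"top":(255,262),"side":(305,303)}),("old",{"top":(388,286),"side":(387,218)})):
  for n in C:
    u,v=px[n];w=W[n][v-30:v+31,u-30:u+31].reshape(-1,3)
    z=w[:,2];zr=(0.105,0.14) if name=="spool" else (0.08,0.115)
    m=(z>zr[0])&(z<zr[1]);k=w[m]
    top=np.median(k[:,2]);
    m2=m.reshape(61,61)&(abs(z.reshape(61,61)-top)<.006)
    cn,_=cv2.findContours(m2.astype(np.uint8),cv2.RETR_EXTERNAL,cv2.CHAIN_APPROX_NONE)
    cn=max(cn,key=len)[:,0];e=w.reshape(61,61,3)[cn[:,1],cn[:,0]]
    print(name,n,"n",m.sum(),"ztop",top,"z hist",np.histogram(k[:,2],bins=7,range=zr)[0],"circ",circ(e[:,:2]).round(4),"bbox mid",((e.max(0)+e.min(0))/2).round(4))
# crate: white wall-top points
for n in C:
  w=W[n].reshape(-1,3);z=w[:,2]
  m=(z>.05)&(z<.066)&(w[:,0]>.15)&(w[:,0]<.55)&(w[:,1]<-.08)&(w[:,1]>-.42)
  img=C[n]["img"].reshape(-1,3);m&=(img.min(1)>100)
  r=cv2.minAreaRect(w[m][:,:2].astype(np.float32));print(n,m.sum(),r,cv2.boxPoints(r).round(3).tolist())
# stand baseplate
w=W["top"].reshape(-1,3)
for n in C:
  w=W[n].reshape(-1,3);im=C[n]["img"].reshape(-1,3).astype(int)
  m=(abs(w[:,2]-.008)<.006)&(np.ptp(im,axis=1)<25)&(w[:,1]>.05)&(w[:,1]<.35)&(w[:,0]>.18)&(w[:,0]<.5)&(np.hypot(w[:,0]-.27,w[:,1]-.19)<.2)
  print(n,"plate",m.sum(),cv2.minAreaRect(w[m][:,:2].astype(np.float32)))
c=C["top"]["img"][:,:,::-1];t=cv2.resize(c[232:302,220:300],None,fx=5,fy=5,interpolation=2)
c=C["side"]["img"][:,:,::-1];s=cv2.resize(c[285:355,270:350],None,fx=5,fy=5,interpolation=2)
cv2.imwrite("pics/crop.png",np.hstack([t,s]))
E
```

```text
spool top n 286 ztop 0.12018013273700334 z hist [  7  24 106 117  28   1   3] circ [0.5138 0.2098 0.0296] bbox mid [0.5134 0.209  0.1203]
spool side n 364 ztop 0.12046058730377218 z hist [ 15  24 128 171  14   8   4] circ [0.5152 0.2142 0.0298] bbox mid [0.5154 0.2142 0.1199]
old top n 270 ztop 0.0949751138952386 z hist [  6  33  97 109  25   0   0] circ [ 0.4448 -0.182   0.0294] bbox mid [ 0.4453 -0.1831  0.0948]
old side n 247 ztop 0.09446959209393335 z hist [ 17  28  95 102   5   0   0] circ [ 0.4465 -0.1783  0.0299] bbox mid [ 0.4468 -0.1793  0.0944]
top 536 ((0.4445059895515442, -0.2610142230987549), (0.1992568075656891, 0.2717347741127014), 12.361502647399902) [[0.3179999887943268, -0.15000000596046448], [0.37599998712539673, -0.41499999165534973], [0.5709999799728394, -0.3720000088214874], [0.5130000114440918, -0.10700000077486038]]
side 619 ((0.44588181376457214, -0.2568255662918091), (0.20014852285385132, 0.2836172878742218), 12.345963478088379) [[0.3179999887943268, -0.14000000059604645], [0.3779999911785126, -0.4169999957084656], [0.5740000009536743, -0.37400001287460327], [0.5130000114440918, -0.09700000286102295]]
top plate 144 ((0.37601882219314575, 0.22783926129341125), (0.12345729023218155, 0.20841677486896515), 77.84911346435547)
side plate 196 ((0.3704535663127899, 0.24156107008457184), (0.14008544385433197, 0.22027654945850372), 79.15172576904297)
```

View pics/crop.png

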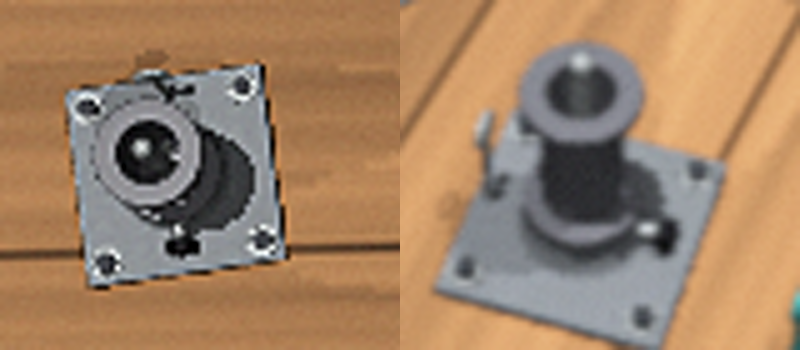

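The crop shows the grey spool with the rod's bright tip inside. The tip is at about top (248,262) and side (306,297). The wire guide is on the plate's far (+x) side. I'll start towards it at constant yaw and triangulate the tip as a check.

```bash
python3 -m inch '[0.045,-0.02,0,0,0,0,1, 0.045,-0.02,0,0,0,0,1, 0.045,-0.02,0,0,0,0,1, 0.045,-0.02,0,0,0,0,1, 0.045,-0.02,0,0,0,0,1, 0.045,-0.02,0,0,0,0,1, 0.045,-0.02,0,0,0,0,1, 0.045,-0.02,0,0,0,0,1]' 20
python3 - <<'E'
from h import *
C={n:dict(np.load(n+"0.npz")) for n in("top","side")}
P={}
for n,(u,v) in (("top",(248,262)),("side",(306,297))):
    c=C[n];im=c["img"].astype(int)
    sub=im[v-4:v+5,u-4:u+5].sum(2);wt=np.clip(sub-np.percentile(sub,75),0,None)
    yy,xx=np.mgrid[v-4:v+5,u-4:u+5];uu,vv=(wt*xx).sum()/wt.sum(),(wt*yy).sum()/wt.sum()
    T=c["cam_to_world"];d=T[:3,:3]@[(uu-c["cx"])/c["fx"],(vv-c["cy"])/c["fy"],1];o=T[:3,3]
    P[n]=(o,d);print(n,uu,vv,o+d*(.144-o[2])/d[2])
A=np.zeros((3,3));b=np.zeros(3)
for o,d in P.values():
    d=d/np.linalg.norm(d);M=np.eye(3)-np.outer(d,d);A+=M;b+=M@o
print("tri tip",np.linalg.solve(A,b))
E
```

```text
t: 0.9
tool_pos: [0.4543, -0.3735, 0.2502]
orientation: [[0.976, 0.219, -0.0], [0.219, -0.976, -0.0], [-0.0, -0.0, -1.0]]
contact_force: [0.5, -0.3, 0.0]
width: 0.999
top 247.6133848133848 261.0169884169884 [0.5145214  0.21113246 0.144     ]
side 305.4422241529105 296.3501303214596 [0.51596714 0.21244127 0.144     ]
tri tip [0.51549361 0.21153391 0.14288609]
```

```bash
python3 -m inch '[0.0155,-0.0465,0,0,0,0,1, 0.0155,-0.0465,0,0,0,0,1, 0.0155,-0.0465,0,0,0,0,1, 0.0155,-0.0465,0,0,0,0,1, 0.0155,-0.0465,0,0,0,0,1, 0.0155,-0.0465,0,0,0,0,1, 0.0155,-0.0465,0,0,0,0,1, 0.0155,-0.0465,0,0,0,0,1]'
python3 -m inch '[0.0127,-0.0372,0,0,0,0,1, 0.0127,-0.0372,0,0,0,0,1, 0.0127,-0.0372,0,0,0,0,1, 0.0127,-0.0372,0,0,0,0,1, 0.0127,-0.0372,0,0,0,0,1, 0,0,0,0,0,0,1, 0,0,0,0,0,0,1, 0,0,0,0,0,0,1]'
python3 -c "
from rig import ctrl
s=ctrl.sense();print(s['q'],s['tool_pos'],s['orientation'][:,:2].T.round(3)); import numpy as np
print('tool shift needed',s['orientation'].T@(np.array([.515,.212,.114])-s['tool_pos']))"
```

```text
t: 1.7
tool_pos: [0.4923, 0.0171, 0.2502]
orientation: [[0.976, 0.219, 0.0], [0.219, -0.976, -0.0], [-0.0, 0.0, -1.0]]
contact_force: [0.8, 0.3, 0.1]
width: 1.0
t: 2.5
tool_pos: [0.514, 0.2094, 0.2499]
orientation: [[0.976, 0.218, -0.0], [0.218, -0.976, -0.001], [-0.001, 0.001, -1.0]]
contact_force: [1.2, 0.1, -0.4]
width: 1.001
[  10.04432206   14.87037739  -43.23860387   92.67042958   10.44303358
   76.64594545 -112.09606675] [0.5140408  0.20939013 0.24994697] [[ 0.976  0.218 -0.001]
 [ 0.218 -0.976  0.001]]
tool shift needed [ 0.00158334 -0.00244792  0.13594415]
```

```bash
python3 -m inch '[0.0015,-0.0025,0.02,0,0,0,1, 0,0,0.025,0,0,0,1, 0,0,0.025,0,0,0,1, 0,0,0.025,0,0,0,1, 0,0,0.02,0,0,0,1, 0,0,0.012,0,0,0,1, 0,0,0.009,0,0,0,1, 0,0,0,0,0,0,1]'
python3 -m inch '[0,0,0,0,0,0,0.8, 0,0,0,0,0,0,0.8, 0,0,0,0,0,0,0.8, 0,0,0,0,0,0,0.78, 0,0,0,0,0,0,0.78, 0,0,0,0,0,0,0.78, 0,0,0,0,0,0,0.78, 0,0,0,0,0,0,0.78]' 20
python3 - <<'E'
from rig import ctrl
import cv2,numpy as np
from h import *
o=[]
for n in("top","side"):
    c=ctrl.read_camera(n);np.savez(n+"1.npz",**c);u,v=map(int,proj(c,np.array([.515,.212,.12])))
    o.append(cv2.resize(c["img"][v-40:v+40,u-40:u+40,::-1],None,fx=5,fy=5,interpolation=2))
cv2.imwrite("pics/g1.png",np.hstack(o))
s=ctrl.sense();print(s['contact_force'],s['moment'],s['width'])
E
```

```text
t: 3.3
tool_pos: [0.5147, 0.2126, 0.1137]
orientation: [[0.976, 0.218, -0.001], [0.218, -0.976, -0.001], [-0.001, 0.0, -1.0]]
contact_force: [0.2, -0.8, -0.3]
width: 1.004
t: 4.1
tool_pos: [0.5148, 0.2134, 0.1143]
orientation: [[0.976, 0.219, 0.0], [0.219, -0.976, -0.0], [0.0, 0.0, -1.0]]
contact_force: [0.0, -0.6, 0.7]
width: 0.778
[ 0.26248985  0.52244188 -0.66834889] [-0.01781043 -0.01518097  0.01973472] 0.7786791481553609
```

View pics/g1.png

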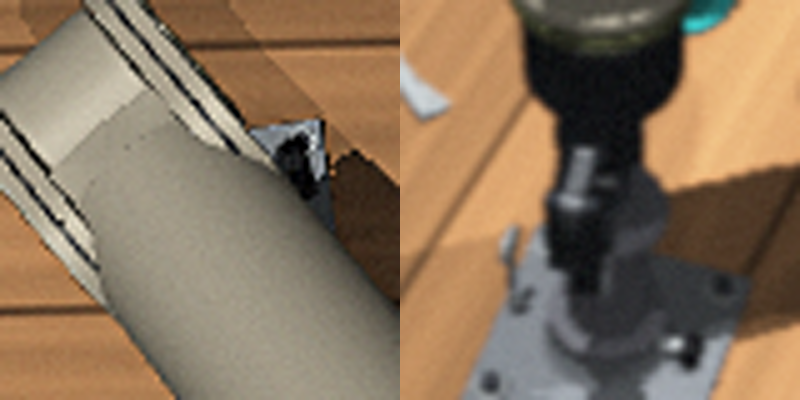

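The side view shows the fingers around the top flange at about (600,210), with the arm hiding it from above. Closing in small steps, watching the force.

```bash
python3 -m inch '[0,0,0,0,0,0,0.76, 0,0,0,0,0,0,0.76, 0,0,0,0,0,0,0.76, 0,0,0,0,0,0,0.75, 0,0,0,0,0,0,0.75, 0,0,0,0,0,0,0.75, 0,0,0,0,0,0,0.75, 0,0,0,0,0,0,0.75]' 20
python3 -m inch '[0,0,0,0,0,0,0.74, 0,0,0,0,0,0,0.74, 0,0,0,0,0,0,0.74, 0,0,0,0,0,0,0.73, 0,0,0,0,0,0,0.73, 0,0,0,0,0,0,0.73, 0,0,0,0,0,0,0.73, 0,0,0,0,0,0,0.73]' 20
```

```text
t: 5.0
tool_pos: [0.5148, 0.2133, 0.1143]
orientation: [[0.976, 0.219, 0.0], [0.219, -0.976, -0.0], [0.0, 0.0, -1.0]]
contact_force: [-0.2, 0.1, 0.5]
width: 0.746
t: 5.8
tool_pos: [0.5148, 0.2134, 0.1143]
orientation: [[0.976, 0.219, 0.0], [0.219, -0.976, -0.0], [0.0, 0.0, -1.0]]
contact_force: [-0.3, -1.3, 0.5]
width: 0.733
```

```bash
python3 -m inch '[0,0.001,0,0,0,0,0.73, 0,0,0,0,0,0,0.73, 0,0,0,0,0,0,0.72, 0,0,0,0,0,0,0.72, 0,0,0,0,0,0,0.71, 0,0,0,0,0,0,0.71, 0,0,0,0,0,0,0.71, 0,0,0,0,0,0,0.71]' 20
```

```text
t: 6.6
tool_pos: [0.5151, 0.2126, 0.1145]
orientation: [[0.976, 0.219, 0.0], [0.219, -0.976, 0.0], [0.0, -0.0, -1.0]]
contact_force: [-0.9, 0.9, 5.4]
width: 0.716
```

```bash
python3 -m inch '[0,0,-0.0005,0,0,0,0.7, 0,0,0,0,0,0,0.69, 0,0,0,0,0,0,0.68, 0,0,0,0,0,0,0.65, 0,0,0,0,0,0,0.65, 0,0,0,0,0,0,0.65, 0,0,0,0,0,0,0.65, 0,0,0,0,0,0,0.65]' 20
```

```text
t: 7.4
tool_pos: [0.5149, 0.2122, 0.1146]
orientation: [[0.976, 0.219, -0.0], [0.219, -0.976, -0.0], [-0.0, 0.0, -1.0]]
contact_force: [1.2, -0.2, -2.3]
width: 0.718
```

```bash
python3 -m inch '[0,0,-0.001,0,0,0,0.65, 0,0,-0.001,0,0,0,0.65, 0,0,0,0,0,0.05,0.65, 0,0,0,0,0,0.05,0.65, 0,0,0,0,0,0.05,0.65, 0,0,0,0,0,0.05,0.65, 0,0,0,0,0,0,0.65, 0,0,0,0,0,0,0.65]' 20
python3 -c "
from rig import ctrl
s=ctrl.sense();print(s['q'],s['moment'])"
```

```text
t: 8.2
tool_pos: [0.515, 0.2124, 0.1169]
orientation: [[1.0, 0.022, 0.0], [0.022, -1.0, -0.0], [0.0, 0.0, -1.0]]
contact_force: [0.4, -0.3, -0.7]
width: 0.714
[   5.88992925   21.90409281  -39.31487307  101.31570692   15.4947037
   62.28506848 -127.40234917] [0.03945675 0.08040509 0.01431617]
```

```bash
python3 -m inch '[0,0,-0.0005,0,0,-0.08,0.65, 0,0,-0.0005,0,0,-0.08,0.65, 0,0,0,0,0,-0.08,0.65, 0,0,0,0,0,-0.08,0.65, 0,0,0,0,0,-0.08,0.65, 0,0,0,0,0,-0.08,0.65, 0,0,0,0,0,0,0.65, 0,0,0,0,0,0,0.65]' 20
python3 -c "
from rig import ctrl
s=ctrl.sense();print(s['q'],s['moment'])"
```

```text
t: 9.0
tool_pos: [0.515, 0.2123, 0.1178]
orientation: [[0.878, 0.478, -0.0], [0.478, -0.878, -0.0], [-0.0, -0.0, -1.0]]
contact_force: [0.5, 0.3, -0.9]
width: 0.713
[   9.65289147   23.14156139  -44.09023747  101.08585187   17.86932643
   63.01274822 -101.77988038] [ 0.04468753 -0.00762189 -0.0100559 ]
```

```bash
python3 -m inch '[0,0,-0.0005,0,0,0,0.65, 0,0,0,0,0,0,0.65, 0,0,0,0,0,0,0.65, 0,0,0,0,0,0,0.65, 0,0,0,0,0,0,0.65, 0,0,0,0,0,0,0.65, 0,0,0,0,0,0,0.65, 0,0,0,0,0,0,0.65]' 20
python3 -m inch '[0,0,-0.0005,0,0,0,0.65, 0,0,0,0,0,0,0.65, 0,0,0,0,0,0,0.65, 0,0,0,0,0,0,0.65, 0,0,0,0,0,0,0.65, 0,0,0,0,0,0,0.65, 0,0,0,0,0,0,0.65, 0,0,0,0,0,0,0.65]' 20
```

```text
t: 9.8
tool_pos: [0.515, 0.2124, 0.1183]
orientation: [[0.877, 0.48, 0.0], [0.48, -0.877, -0.0], [0.0, 0.0, -1.0]]
contact_force: [-0.3, -0.4, -0.7]
width: 0.716
t: 10.6
tool_pos: [0.515, 0.2125, 0.1188]
orientation: [[0.877, 0.48, 0.0], [0.48, -0.877, -0.0], [0.0, 0.0, -1.0]]
contact_force: [-0.4, -0.6, -0.9]
width: 0.716
```

```bash
python3 -m inch '[0,0,-0.0005,0,0,0,0.65, 0,0,0,0,0,0,0.65, 0,0,0,0,0,0,0.65, 0,0,0,0,0,0,0.65, 0,0,0,0,0,0,0.65, 0,0,-0.0005,0,0,0,0.65, 0,0,0,0,0,0,0.65, 0,0,0,0,0,0,0.65]' 20
python3 - <<'E'
from rig import ctrl
import cv2,numpy as np
from h import *
c=ctrl.read_camera("side");np.savez("side2.npz",**c);u,v=map(int,proj(c,np.array([.515,.212,.08])))
o=[cv2.resize(q["img"][v-40:v+40,u-40:u+40,::-1],None,fx=5,fy=5,interpolation=2) for q in (dict(np.load("side0.npz")),c)]
cv2.imwrite("pics/g2.png",np.hstack(o))
E
```

```text
t: 11.4
tool_pos: [0.515, 0.2124, 0.1198]
orientation: [[0.877, 0.48, 0.0], [0.48, -0.877, -0.0], [0.0, 0.0, -1.0]]
contact_force: [0.1, -0.7, -0.9]
width: 0.717
```

View pics/g2.png

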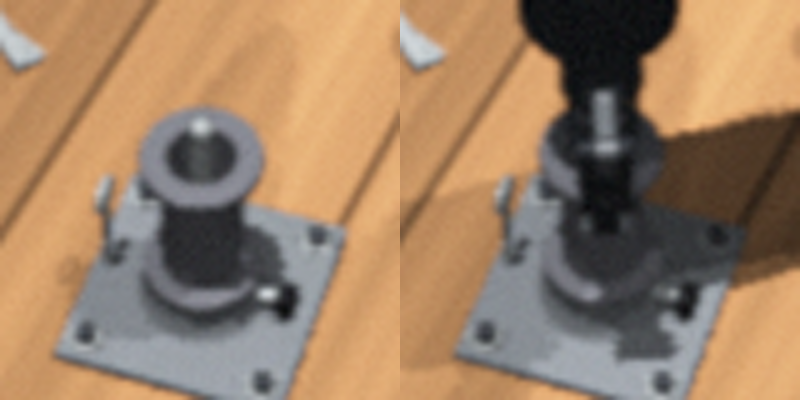

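The spool seems to have risen about 5 mm without resistance: its bottom flange edge went from (200,312) to (600,305). So the slot may happen to lie along the pin. I'll keep raising gently to check.

```bash
for i in 1; do python3 -m inch '[0,0,-0.0005,0,0,0,0.65, 0,0,-0.0005,0,0,0,0.65, 0,0,0,0,0,0,0.65, 0,0,0,0,0,0,0.65, 0,0,-0.0005,0,0,0,0.65, 0,0,0,0,0,0,0.65, 0,0,0,0,0,0,0.65, 0,0,0,0,0,0,0.65]' 20; done
python3 -m inch '[0,0,-0.0005,0,0,0,0.65, 0,0,-0.0005,0,0,0,0.65, 0,0,0,0,0,0,0.65, 0,0,0,0,0,0,0.65, 0,0,-0.0005,0,0,0,0.65, 0,0,0,0,0,0,0.65, 0,0,0,0,0,0,0.65, 0,0,0,0,0,0,0.65]' 20
```

```text
t: 12.25
tool_pos: [0.515, 0.2124, 0.1213]
orientation: [[0.877, 0.48, 0.0], [0.48, -0.877, -0.0], [-0.0, 0.0, -1.0]]
contact_force: [-0.2, 0.6, -1.3]
width: 0.713
t: 13.05
tool_pos: [0.515, 0.2124, 0.1228]
orientation: [[0.877, 0.48, 0.0], [0.48, -0.877, -0.0], [0.0, 0.0, -1.0]]
contact_force: [-0.4, 0.7, -1.4]
width: 0.717
```

```bash
python3 -m inch '[0,0,-0.0005,0,0,0,0.65, 0,0,-0.0005,0,0,0,0.65, 0,0,-0.0005,0,0,0,0.65, 0,0,-0.0005,0,0,0,0.65, 0,0,-0.0005,0,0,0,0.65, 0,0,-0.0005,0,0,0,0.65, 0,0,-0.0005,0,0,0,0.65, 0,0,-0.0005,0,0,0,0.65]' 20
python3 -m inch '[0,0,-0.0005,0,0,0,0.65, 0,0,-0.0005,0,0,0,0.65, 0,0,-0.0005,0,0,0,0.65, 0,0,-0.0005,0,0,0,0.65, 0,0,-0.0005,0,0,0,0.65, 0,0,-0.0005,0,0,0,0.65, 0,0,-0.0005,0,0,0,0.65, 0,0,-0.0005,0,0,0,0.65]' 20
python3 - <<'E'
from rig import ctrl
import cv2,numpy as np
from h import *
c=ctrl.read_camera("side");u,v=map(int,proj(c,np.array([.515,.212,.08])))
cv2.imwrite("pics/g3.png",cv2.resize(c["img"][v-40:v+40,u-40:u+40,::-1],None,fx=5,fy=5,interpolation=2))
E
```

```text
t: 13.85
tool_pos: [0.515, 0.2124, 0.1268]
orientation: [[0.877, 0.48, 0.0], [0.48, -0.877, -0.0], [-0.0, 0.0, -1.0]]
contact_force: [1.2, -0.6, -0.6]
width: 0.716
t: 14.65
tool_pos: [0.515, 0.2124, 0.1308]
orientation: [[0.877, 0.48, 0.0], [0.48, -0.877, -0.0], [-0.0, 0.0, -1.0]]
contact_force: [0.1, 0.1, -0.9]
width: 0.715
```

View pics/g3.png

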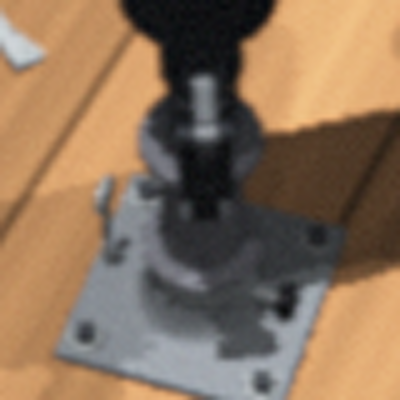

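The bottom flange's lower edge moved up to about (205,288), with the shoulder visible below it. The spool is past the pin, so I draw it off.

```bash
python3 -m inch '[0,0,-0.003,0,0,0,0.65, 0,0,-0.003,0,0,0,0.65, 0,0,-0.003,0,0,0,0.65, 0,0,-0.003,0,0,0,0.65, 0,0,-0.003,0,0,0,0.65, 0,0,-0.003,0,0,0,0.65, 0,0,-0.003,0,0,0,0.65, 0,0,-0.003,0,0,0,0.65]' 20
python3 -m inch '[0,0,-0.006,0,0,0,0.65, 0,0,-0.006,0,0,0,0.65, 0,0,-0.006,0,0,0,0.65, 0,0,-0.006,0,0,0,0.65, 0,0,-0.006,0,0,0,0.65, 0,0,-0.006,0,0,0,0.65, 0,0,-0.006,0,0,0,0.65, 0,0,-0.006,0,0,0,0.65]'
python3 -m inch '[0,0,-0.008,0,0,0,0.65, 0,0,-0.008,0,0,0,0.65, 0,0,-0.008,0,0,0,0.65, 0,0,-0.008,0,0,0,0.65, 0,0,-0.008,0,0,0,0.65, 0,0,-0.008,0,0,0,0.65, 0,0,-0.008,0,0,0,0.65, 0,0,0,0,0,0,0.65]'
python3 -c "
from rig import ctrl
print(ctrl.sense()['q'])"
```

```text
t: 15.5
tool_pos: [0.515, 0.2124, 0.1551]
orientation: [[0.877, 0.48, 0.0], [0.48, -0.877, -0.0], [0.0, 0.0, -1.0]]
contact_force: [-0.7, -0.5, -0.9]
width: 0.713
t: 16.3
tool_pos: [0.515, 0.2124, 0.2033]
orientation: [[0.877, 0.48, 0.0], [0.48, -0.877, -0.0], [0.0, 0.0, -1.0]]
contact_force: [-0.4, -0.2, -0.5]
width: 0.718
t: 17.1
tool_pos: [0.5154, 0.2127, 0.2601]
orientation: [[0.877, 0.48, 0.002], [0.48, -0.877, 0.001], [0.002, 0.0, -1.0]]
contact_force: [0.2, -0.2, -0.7]
width: 0.716
[ 12.33239639  15.47795632 -46.58192765  91.44901613  11.46126072
  77.9168581  -96.91230193]
```

```bash
python3 -m inch '[-0.01,0.015,0,0,0,0,0.65, -0.02,0.028,0,0,0,0,0.65, -0.02,0.029,0,0,0,0,0.65, -0.02,0.029,0,0,0,0,0.65, -0.02,0.029,0,0,0,0,0.65, -0.02,0.029,0,0,0,0,0.65, -0.02,0.029,0,0,0,0,0.65, -0.02,0.029,0,0,0,0,0.65]' 30
python3 -m inch '[-0.02,0.029,0,0,0,0,0.65, -0.02,0.029,0,0,0,0,0.65, -0.02,0.029,0,0,0,0,0.65, -0.02,0.029,0,0,0,0,0.65, -0.02,0.029,0,0,0,0,0.65, -0.02,0.028,0,0,0,0,0.65, -0.014,0.018,0,0,0,0,0.65, -0.008,0.011,0,0,0,0,0.65]'
python3 -m inch '[-0.006,0.008,0,0,0,0,0.65, -0.003,0.004,0,0,0,0,0.65, 0,0,0,0,0,0.07,0.65, 0,0,0,0,0,0.07,0.65, 0,0,0,0,0,0.07,0.65, 0,0,0,0,0,0.07,0.65, 0,0,0,0,0,0,0.65, 0,0,0,0,0,0,0.65]'
python3 - <<'E'
from rig import ctrl
import cv2,numpy as np
s=ctrl.sense();print(s['q'],s['orientation'].T@(np.array([.458,-.316,.0895])-s['tool_pos']))
o=[ctrl.read_camera(n)["img"][:,:,::-1] for n in("top","side")]
cv2.imwrite("pics/c1.png",np.hstack([o[0][180:400,300:540],o[1][100:320,280:520]]))
E
```

```text
t: 17.9
tool_pos: [0.4871, -0.0514, 0.2587]
orientation: [[0.877, 0.48, -0.0], [0.48, -0.877, -0.0], [-0.0, 0.0, -1.0]]
contact_force: [0.0, 0.8, -1.6]
width: 0.713
t: 18.7
tool_pos: [0.4591, -0.2974, 0.2583]
orientation: [[0.878, 0.478, -0.001], [0.478, -0.878, 0.0], [-0.001, -0.0, -1.0]]
contact_force: [-0.3, 1.1, -1.2]
width: 0.715
t: 19.5
tool_pos: [0.4583, -0.3094, 0.2589]
orientation: [[0.975, 0.222, 0.0], [0.222, -0.975, 0.0], [0.0, 0.0, -1.0]]
contact_force: [0.8, 0.5, -1.7]
width: 0.71
[ 49.34954675  11.16852245 -22.83489418  93.11791509   4.42647087
  76.5976567  -51.27974335] [-0.00177323  0.00639461  0.16942519]
```

View pics/c1.png

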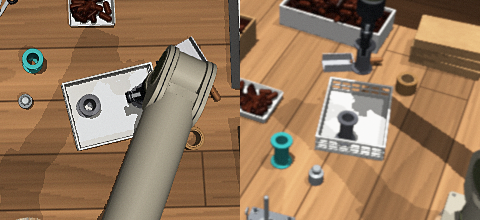

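The spool is held upright over the crate's free end, at side-crop (365,55). The old spool has not moved (345,120). Lowering.

```bash
python3 -m inch '[-0.0015,0.006,0.02,0,0,0,0.65, 0,0,0.025,0,0,0,0.65, 0,0,0.025,0,0,0,0.65, 0,0,0.025,0,0,0,0.65, 0,0,0.025,0,0,0,0.65, 0,0,0.02,0,0,0,0.65, 0,0,0.012,0,0,0,0.65, 0,0,0.006,0,0,0,0.65]'
python3 -m inch '[0,0,0.002,0,0,0,0.65, 0,0,0.002,0,0,0,0.65, 0,0,0.001,0,0,0,0.65, 0,0,0.001,0,0,0,0.65, 0,0,0.001,0,0,0,0.65, 0,0,0.001,0,0,0,0.65, 0,0,0,0,0,0,0.65, 0,0,0,0,0,0,0.65]'
```

```text
t: 20.4
tool_pos: [0.4575, -0.3161, 0.0999]
orientation: [[0.976, 0.22, -0.001], [0.22, -0.976, 0.001], [-0.001, -0.001, -1.0]]
contact_force: [-0.2, 0.0, -0.8]
width: 0.71
t: 21.2
tool_pos: [0.4577, -0.3164, 0.0929]
orientation: [[0.976, 0.219, 0.0], [0.219, -0.976, -0.0], [0.0, 0.0, -1.0]]
contact_force: [0.0, -0.6, -0.6]
width: 0.711
```

```bash
python3 -m inch '[0,0,0.0005,0,0,0,0.65, 0,0,0.0005,0,0,0,0.65, 0,0,0.0005,0,0,0,0.65, 0,0,0.0005,0,0,0,0.65, 0,0,0.0005,0,0,0,0.65, 0,0,0,0,0,0,0.65, 0,0,0,0,0,0,0.65, 0,0,0,0,0,0,0.65]'
python3 -m inch '[0,0,0.0005,0,0,0,0.65, 0,0,0,0,0,0,0.65, 0,0,0.0005,0,0,0,0.65, 0,0,0,0,0,0,0.65, 0,0,0,0,0,0,0.65, 0,0,0,0,0,0,0.65, 0,0,0,0,0,0,0.65, 0,0,0,0,0,0,0.65]'
```

```text
t: 22.0
tool_pos: [0.4578, -0.3164, 0.0903]
orientation: [[0.976, 0.219, 0.0], [0.219, -0.976, -0.0], [0.0, 0.0, -1.0]]
contact_force: [0.1, -0.3, -1.6]
width: 0.712
t: 22.8
tool_pos: [0.4579, -0.3164, 0.0897]
orientation: [[0.976, 0.219, 0.0], [0.219, -0.976, -0.0], [0.0, 0.0, -1.0]]
contact_force: [-1.2, 1.7, 6.0]
width: 0.713
```

Floor contact (+6 N). I back off 0.3 mm, open gradually, and rise.

```bash
python3 -m inch '[0,0,-0.0003,0,0,0,0.7, 0,0,0,0,0,0,0.72, 0,0,0,0,0,0,0.74, 0,0,0,0,0,0,0.78, 0,0,0,0,0,0,0.84, 0,0,0,0,0,0,0.9, 0,0,0,0,0,0,1, 0,0,0,0,0,0,1]'
python3 -m inch '[0,0,0,0,0,0,1, 0,0,0,0,0,0,1, 0,0,-0.005,0,0,0,1, 0,0,-0.015,0,0,0,1, 0,0,-0.025,0,0,0,1, 0,0,-0.03,0,0,0,1, 0,0,-0.03,0,0,0,1, 0,0,-0.03,0,0,0,1]'
python3 -m inch '[0,0,-0.02,0,0,0,1, -0.03,0.02,0,0,0,0,1, -0.03,0.03,0,0,0,0,1, -0.03,0.03,0,0,0,0,1, -0.03,0.03,0,0,0,0,1, -0.03,0.03,0,0,0,0,1, -0.03,0.02,0,0,0,0,1, 0,0,0,0,0,0,1]'
python3 - <<'E'
from rig import ctrl
from h import *
C={n:ctrl.read_camera(n) for n in("top","side")}
for n in C:
  for nm,p in(("spool",(.458,-.316)),("old",(.4457,-.181))):
    w=cloud(C[n]).reshape(-1,3);m=(w[:,2]>.085)&(w[:,2]<.105)&(np.hypot(w[:,0]-p[0],w[:,1]-p[1])<.045)
    k=w[m]
    if len(k)>30:
        A=np.c_[k[:,:2],np.ones(len(k))];s=np.linalg.lstsq(A,k[:,2],rcond=None)[0]
        print(n,nm,len(k),np.median(k[:,2]),(k.max(0)+k.min(0))[:2]/2,"slope",s[:2])
o=[C[n]["img"][:,:,::-1] for n in C]
cv2.imwrite("pics/c2.png",np.hstack([o[0][180:400,200:540],o[1][100:380,240:540][:220]]))
E
```

```text
t: 23.6
tool_pos: [0.4578, -0.3164, 0.0896]
orientation: [[0.976, 0.219, 0.0], [0.219, -0.976, -0.0], [0.0, 0.0, -1.0]]
contact_force: [-0.2, 0.8, 0.2]
width: 0.999
t: 24.4
tool_pos: [0.4578, -0.3162, 0.2273]
orientation: [[0.976, 0.219, 0.001], [0.219, -0.976, -0.001], [0.001, 0.001, -1.0]]
contact_force: [0.1, -0.2, 0.8]
width: 1.003
t: 25.2
tool_pos: [0.3119, -0.5161, 0.2456]
orientation: [[0.977, 0.211, -0.002], [0.211, -0.977, -0.002], [-0.002, 0.002, -1.0]]
contact_force: [-0.2, 0.4, 0.0]
width: 1.0
top spool 270 0.09558399421649899 [ 0.45663779 -0.31874225] slope [0.00062584 0.02340615]
top old 264 0.09560170648750066 [ 0.44540963 -0.18245837] slope [-0.00355395  0.00117229]
side spool 200 0.09494076979791854 [ 0.45762607 -0.31495802] slope [-0.01359885  0.04167421]
side old 228 0.09463507246359026 [ 0.44680322 -0.17876968] slope [-0.00279888  0.02093902]
```

View pics/c2.png

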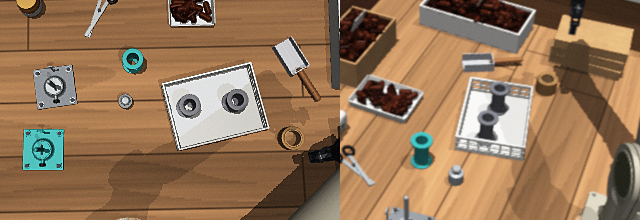

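Both spools stand upright in the crate, at top-crop (236,100) and (189,105). The spindle is bare, the bystanders look unmoved and the gripper is clear, so I hand it in.

```bash
python3 -m inch '[0,0,0,0,0,0,1, 0,0,0,0,0,0,1, 0,0,0,0,0,0,1, 0,0,0,0,0,0,1, 0,0,0,0,0,0,1, 0,0,0,0,0,0,1, 0,0,0,0,0,0,1, 0,0,0,0,0,0,1]'; python3 -c "
from rig import ctrl
print(ctrl.finish_job())"
```

```text
t: 26.1
tool_pos: [0.3172, -0.5119, 0.2446]
orientation: [[0.976, 0.219, 0.0], [0.219, -0.976, -0.0], [0.0, 0.0, -1.0]]
contact_force: [0.4, -0.3, 0.4]
width: 1.003
the job is handed in; nothing more can be done
None
```

The empty spool is off the spindle and standing in the free end of the white crate beside the old one. I handed the job in at about 26 s.

- **Freeing it:** I gripped the top flange at 20 N, turned the spool about 11° one way and then 27° back, and it rose past the pin with little more than its own weight on the wrist. I never felt it catch on the pin. The slot was already in line when I began the gentle pull, and a picture showed it had cleared. The wrist force was never over about 6.3 N in any reading, and those were taken only at the end of each move.
- **Setting it down:** I lowered it to floor contact (about 6 N up), then opened the gripper and moved it clear.
- **Spool, last check:** Its top is at 0.095 m in both views, the height expected on the crate floor. It stands at about (0.457, -0.317), roughly 58 mm from the crate's centre along its length. The fitted tilt was 0.02 rad from the top camera and 0.04 from the side.
- **Old spool, last check:** It is within about 1 mm of where it was in both views.
- **Bystanders:** They looked unmoved in the final picture, but I did not measure them, and the jar, most of the scissors and part of the tray stack were outside or at the edge of that crop.
- **Disagreement:** The two cameras differ by about 4 mm in y throughout, roughly the calibration error; I used values between them.

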